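# Roll the dowel onto the drilling line

## Robot

A 7-joint arm with a two-finger parallel gripper is mounted at the origin on a cart in front of the work surface, level with it; the furniture and walls round the work are solid. World frame = base frame: x ahead of the robot, y to its left, z up, the work surface at z = 0. Lengths are in m, angles in rad, forces in N, time in s.
With the tool pointing down it reaches from about 0.425 to 0.925 m from the base axis. Payload 6.8 kg.
Tool frame: the origin (TCP) lies at the very end of the fingers, on their centre line; the grasp point (between the pads) lies 19 mm behind it; z points along the fingers, y is the line along which they close (so a half turn about z gives the same grasp; the last joint's range is limited). The gripper opens to 85 mm and grips with 20 to 120 N. Pads are 22 mm wide; open, the fingers measure 114 mm over their backs; the gripper's body (76 mm by 85 mm) begins 54 mm behind the grasp point. The pads swing forward as they close: fully open they stand 13 mm farther back than shut.
Start: joints at [-1.375, 0.477, 0.022, 1.555, -0.011, 1.109, -0.083], TCP at [0.202, 0.644, 0.231] pointing down, gripper open.
Joint ranges: [-2.96, 2.96], [-0.34, 2.1], [-1.41, 1.46], [0.24, 2.44], [-1.37, 4.51], [0.17, 1.92], [-2.96, 2.96]. Speed limits (rad/s): [2.39, 2.39, 3.14, 3.14, 3.14, 3.14, 3.14].

## Interface

Orientations are given as a rotation vector (axis times angle).
In Python, from bench import r gives the robot as it stands.
- The arm moves only by the shell command python3 -m jog 'ROWS' [FORCE]. ROWS is JSON, a list of rows, each an object of numbers: "fingers": the finger opening in m, from 0 to 0.0854; "x", "y", "z": the shift along the tool's x, y, z in m; "rx", "ry", "rz": the turn, a rotation vector about the tool's x, y, z in degrees. In form: [{"fingers": .., "x": .., "y": .., "z": .., "rx": .., "ry": .., "rz": ..}, ...]. A call has 1 to 8 rows; each row shifts and turns the commanded pose from where the row before left it, along the tool's axes as they then stand; what a row does not reach is not made up. A row lasts 1/8 s, in which the tool goes at most 62.5 mm and 10.7 degrees, less where a joint would pass 70% of its speed; a pose out of reach is approached as far as the arm can. A call is refused whole if a number of a shift passes 0.0625 or a number of a turn 10.7, either way. A call with a gripper value outside its range is refused whole. The fingers move at their own pace and stop on an object; FORCE is the grip in N (left out, the last holds). Time passes only in rows, so rows that do not move let the fingers close. It gives the time, the measured TCP pose, the force, the opening and the grip force at its end, in the units of the state.
- r.get_obs(): the state, without advancing time (a new reading comes with each control period).
- r.grab_frame(name): name is "scene" or "top" or "wrist"; returns (picture, depth): 480x640x3 uint8, red, green, blue; 480x640 float32, m along the optical axis (not along the pixel's ray), 0 where there is no reading.
- r.get_calibration(name): a dict with "mtx" (3x3 intrinsics, pixels), "extrinsics" (4x4, takes a point from camera to world coordinates). Camera axes: x right, y down, z forward; pixel columns grow to the right and rows downward; lengths in m; the calibration is good to about 2 mm. A picture is of the moment at which its call begins: read the wrist's pose just before it. get_calibration takes no time and is no camera call; for the wrist camera it gives the pose at the moment of the call.
- r.hand_in(): hands the job in; it is judged then, once.
Trained networks look in the newest picture that a camera, given by its name, has taken for a name from the list of things; names that differ only in an ending like _2 or _b are one class to them, and where a whole thing is asked for, a point or a joint stands for the part that bears it (a point fixed in the world has none). Each returns a list of dicts, best first, with "score" (0 to 1); they miss things now and then, are a little off and sometimes report something else, mostly with a low value. They report only what shows in the picture. A call takes as long as a camera call.
- r.search_frame(target, camera): "xyz" ([x, y, z] in m, in world coordinates, good to about 4 mm: the middle of the surface that is visible of it).
- r.landmark_of(target, camera): "xyz" ([x, y, z] in m, in world coordinates, good to about 4 mm: a listed point, or the origin of a listed thing).
The state is a dict: "clock": time; "joints": joint angles; "qvel": joint speeds; "tau": joint torques, N m; "tcp_pos": TCP position; "orientation": TCP orientation; "contact_force": force on the tool from outside, world axes, zero at the start; "moment": the same for the moment, N m; "grip_width": finger opening in m; "gripper_force": force on a finger pad.
Only numpy, scipy, OpenCV 4.12 (cv2) and the standard library are available. Lean on these libraries where they do the work, as an engineer would, in place of code of your own. Each camera call takes 0.05 s, during which the arm holds its last target. There are 200 camera calls.

## Task

Get the round wooden dowel into place for drilling: with a fingertip on its top, push it sideways so that it rolls along the plywood board, and leave it lying at rest along the dark line, with the line running out from under the middle of both its ends. Only roll it - do not pinch it, lift it or slide it along - and leave the hardwood offcut, the sanding block and the wax tin where they lie.

Things in the scene. Friction and masses are not known exactly. Their poses are not given: they have to be found in the camera images.
- board: Flat plywood board, 200 x 320 x 12 mm, screwed down (fixed). Origin at the centre of its underside, on the bench top; x along its 200 mm side, y along its 320 mm side, z up; turned up to 0.2 rad from the robot's axes. Long steel clamps hang behind and right of it (x > 0.56, y -0.3 to 0.1, from 0.2 m above the bench up): draw the arm back before swinging it past them.
- line (a point): Middle of the dark line marked across the board, on the board's top face (12 mm above the bench). The line is 4 mm wide and 196 mm long, flush, and runs along this point's x axis (the board's x), half way along the board; y is square to the line, along the board.
- dowel: Dark round wooden dowel, 28 mm diameter, 120 mm long, 80 g, loose on the board, 95-120 mm to one side of the line (either), within 0.05 rad of parallel. Origin mid-axis, 14 mm above the board; x along it; z up at start, turns as it rolls. A tip pressed on its top (3-20 N) and moved square to it rolls it half the tip's travel, then runs off ahead of it: take several strokes. It stops when let go.
- hardwood_offcut: Bystander: rectangular block of hardwood, 35 x 90 x 24 mm, loose on the board at the other side of the line, 95 to 120 mm from it, long side roughly parallel to the line. Origin at the centre of its underside, y along its length.
- sanding_block: Bystander: black rubber sanding block, 60 x 157 x 27 mm, loose on the bench to the right of the board. Origin at the centre of its underside, y along its length.
- wax_tin: Bystander: round flat tin with a brown lid, 68 mm across, 29 mm high, loose on the bench to the right of the board. Origin at the centre of its underside.

How it is judged:
On the way, in this order (a step that is already met when the one before it is completed fails the run):
1. the dowel has rolled half over: its upper side at the start now faces down (angle between dowel's own z axis and vertical above 2.5 rad), for 0.02 s.
2. it has rolled right over: the same side faces up again (angle between dowel's own z axis and vertical below 0.7 rad), for 0.02 s.
At the end, for the whole second after the job is handed in: The dowel rests on the board: middle of its axis within 7 mm of the line sideways and 35 mm of the line's middle lengthways, parallel to the line within 0.12 rad; the three bystanders within 15 mm of where they started (y of dowel in the frame of line between -0.007 and 0.007 m and x of dowel in the frame of line between -0.035 and 0.035 m and z of dowel in the frame of line between 0.012 and 0.016 m and angle between the x axis of dowel and the x axis of line, either way round below 0.12 rad and linear speed of dowel below 0.01 m/s and distance of each of hardwood_offcut, sanding_block, wax_tin from where it was at the start of the episode below 0.015 m); the robot touches nothing.
It fails at once if the dowel is lifted more than 8 mm off the board, or falls off it (z of dowel in the frame of line above 0.022 m or z of dowel in the frame of line below 0.006 m).
It fails at once if the offcut, the sanding block or the wax tin is moved more than 15 mm (distance of any of hardwood_offcut, sanding_block, wax_tin from where it was at the start of the episode above 0.015 m).
It also fails if it takes over 54 s, if anything falls off the work surface, if the arm or the gripper's body presses on something with over 40 N, if the wrist force passes 120 N, or if a joint passes its speed limit or range.

## Working session

There is one attempt and no reset: what is moved stays moved. The work goes in short steps, Python scripts to look and compute and a shell command to move; the robot and the scene stay as the last step left them, time stands still between calls to the robot, and variables do not carry over. Pictures are saved under pics/ and viewed, at most 10 in all, crops included, and the job is handed in when it is done.

```bash
mkdir -p pics; cat > h.py <<'E'
from bench import r
import numpy as np, cv2
from scipy.spatial.transform import Rotation as R
def save(cam,name):
    p,d=r.grab_frame(cam); cv2.imwrite(f'pics/{name}.png',p[:,:,::-1]); return p,d
E
python3 - <<'E'
from h import *
o=r.get_obs(); print(o['clock'],np.round(o['tcp_pos'],3),np.round(R.from_rotvec(o['orientation']).as_matrix(),3))
p,d=save('top','top1'); 
for t in ['line','dowel','hardwood_offcut','sanding_block','wax_tin','board']:
    l=r.landmark_of(t,'top'); print(t,[(np.round(a['xyz'],3),round(a['score'],2)) for a in l[:2]])
c=r.get_calibration('top'); print(np.round(c['mtx'],1),np.round(c['extrinsics'],3))
E
```

```text
0.0 [0.202 0.644 0.23 ] [[-0.954  0.299 -0.   ]
 [ 0.299  0.954 -0.002]
 [-0.    -0.002 -1.   ]]
line [(array([0.458, 0.044, 0.014]), 0.59)]
dowel [(array([ 0.441, -0.067,  0.027]), 0.96)]
hardwood_offcut [(array([0.454, 0.167, 0.006]), 0.75)]
sanding_block [(array([ 0.532, -0.245,  0.006]), 0.87)]
wax_tin [(array([ 0.362, -0.244, -0.   ]), 0.9)]
board [(array([ 0.454,  0.054, -0.   ]), 0.88), (array([ 0.536, -0.246,  0.007]), 0.31)]
[[446.9   0.  319.8]
 [  0.  446.9 238.9]
 [  0.    0.    1. ]] [[-0.027 -0.998  0.057  0.386]
 [-1.     0.027 -0.002 -0.026]
 [ 0.    -0.057 -0.998  0.922]
 [ 0.     0.     0.     1.   ]]
```

View pics/top1.png

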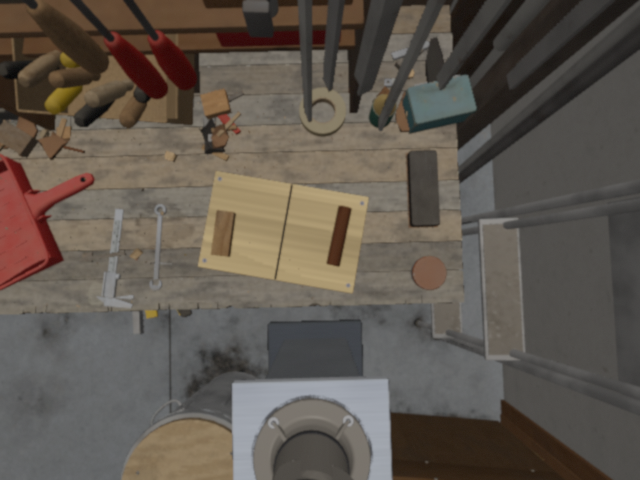

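The picture shows the board, with the line from (290,185) to (277,278), the dowel at (339,236) on its right and the offcut at (223,233) on its left. The sanding block is at (424,188) and the tin at (430,272). This matches what the networks report. Next I measure the line and dowel precisely.

```bash
cat >> h.py <<'E'
def plane(uv,z,c):
    m=c['mtx'];E=c['extrinsics']
    v=E[:3,:3]@np.linalg.solve(m,[uv[0],uv[1],1]); o=E[:3,3]
    return o+v*(z-o[2])/v[2]
def blobs(p):
    hsv=cv2.cvtColor(p,cv2.COLOR_RGB2HSV)
    m=np.zeros(p.shape[:2],np.uint8); m[176:288,245:365]=1
    dark=((hsv[...,2]<110)&(m>0)).astype(np.uint8)
    n,l,s,c=cv2.connectedComponentsWithStats(dark)
    return [(s[i],np.argwhere(l==i)[:,::-1].astype(float)) for i in range(1,n) if s[i,4]>60]
def measure(p,c):
    for s,uv in blobs(p):
        (cx,cy),(w,h),a=cv2.minAreaRect(uv.astype(np.float32))
        z=.012 if min(w,h)<6 else .034
        P=np.array([plane(q,z,c)[:2] for q in uv]); mu=P.mean(0)
        V=np.linalg.svd(P-mu,full_matrices=False)[2][0]; V=V*np.sign(V[0]); t=(P-mu)@V
        print('px',(round(cx),round(cy)),'ctr',np.round((t.max()+t.min())/2*V+mu,4),'len',round(np.ptp(t),3),'yaw',round(np.arctan2(V[1],V[0]),4),'wid',round(np.ptp((P-mu)@[-V[1],V[0]]),4))
E
python3 - <<'E'
from h import *
p=cv2.imread('pics/top1.png')[:,:,::-1]; measure(np.ascontiguousarray(p),r.get_calibration('top'))
E
```

```text
px (283, 232) ctr [0.4542 0.0469] len 0.191 yaw -0.1976 wid 0.003
px (339, 236) ctr [ 0.4422 -0.0655] len 0.118 yaw -0.2344 wid 0.0267
px (360, 262) ctr [ 0.3872 -0.1088] len 0.046 yaw -0.0431 wid 0.0139
```

```bash
python3 - <<'E'
from h import *
Q=R.from_rotvec(r.get_obs()['orientation'])
d=np.array([.158,-.344,0])/8
for i in range(8):
    print(np.round(Q.inv().apply(d),3)); Q=Q*R.from_rotvec([0,0,np.radians(10.7)])
print(np.round(Q.as_matrix(),3), np.round(Q.inv().apply(np.array([.08,-.375,0])/8),4))
E
```

```text
[-0.032 -0.035  0.   ]
[-0.038 -0.029  0.   ]
[-0.042 -0.021  0.   ]
[-0.046 -0.013  0.   ]
[-0.047 -0.004  0.   ]
[-0.047  0.005  0.   ]
[-0.045  0.013  0.   ]
[-0.042  0.021  0.   ]
[[ 0.225  0.974 -0.   ]
 [ 0.974 -0.225 -0.   ]
 [-0.    -0.    -1.   ]] [-0.0434  0.0203  0.    ]
```

```bash
python3 -m jog '[{"fingers":0,"x":-0.032,"y":-0.035,"rz":10.7},{"fingers":0,"x":-0.038,"y":-0.029,"rz":10.7},{"fingers":0,"x":-0.042,"y":-0.021,"rz":10.7},{"fingers":0,"x":-0.046,"y":-0.013,"rz":10.7},{"fingers":0,"x":-0.047,"y":-0.004,"rz":10.7},{"fingers":0,"x":-0.047,"y":0.005,"rz":10.7},{"fingers":0,"x":-0.045,"y":0.013,"rz":10.7},{"fingers":0,"x":-0.042,"y":0.021,"rz":10.7}]' 20; python3 -m jog '[{"x":-0.043,"y":0.02},{"x":-0.043,"y":0.02},{"x":-0.043,"y":0.02},{"x":-0.043,"y":0.02},{"x":-0.043,"y":0.02,"z":0.03},{"x":-0.043,"y":0.02,"z":0.03},{"x":-0.043,"y":0.02,"z":0.03},{"x":-0.043,"y":0.02,"z":0.03}]'
```

```text
validation failed for argument at $[0]...
validation failed for argument at $[0]...
```

```bash
python3 -m jog '[{"fingers":0,"x":-0.032,"y":-0.035,"z":0,"rx":0,"ry":0,"rz":10.7},{"fingers":0,"x":-0.038,"y":-0.029,"z":0,"rx":0,"ry":0,"rz":10.7},{"fingers":0,"x":-0.042,"y":-0.021,"z":0,"rx":0,"ry":0,"rz":10.7},{"fingers":0,"x":-0.046,"y":-0.013,"z":0,"rx":0,"ry":0,"rz":10.7},{"fingers":0,"x":-0.047,"y":-0.004,"z":0,"rx":0,"ry":0,"rz":10.7},{"fingers":0,"x":-0.047,"y":0.005,"z":0,"rx":0,"ry":0,"rz":10.7},{"fingers":0,"x":-0.045,"y":0.013,"z":0,"rx":0,"ry":0,"rz":10.7},{"fingers":0,"x":-0.042,"y":0.021,"z":0,"rx":0,"ry":0,"rz":10.7}]' 20
```

```text
clock: 1.35
tcp_pos: [0.3606, 0.2992, 0.2315]
orientation: [-2.464, -1.948, -0.001]
contact_force: [0.3, 0.2, -0.6]
grip_width: 0.0001
gripper_force: 0.0
```

```bash
python3 -m jog '[{"fingers":0,"x":-0.043,"y":0.02,"z":0,"rx":0,"ry":0,"rz":0},{"fingers":0,"x":-0.043,"y":0.02,"z":0,"rx":0,"ry":0,"rz":0},{"fingers":0,"x":-0.043,"y":0.02,"z":0,"rx":0,"ry":0,"rz":0},{"fingers":0,"x":-0.043,"y":0.02,"z":0,"rx":0,"ry":0,"rz":0},{"fingers":0,"x":-0.043,"y":0.02,"z":0.03,"rx":0,"ry":0,"rz":0},{"fingers":0,"x":-0.043,"y":0.02,"z":0.03,"rx":0,"ry":0,"rz":0},{"fingers":0,"x":-0.043,"y":0.02,"z":0.03,"rx":0,"ry":0,"rz":0},{"fingers":0,"x":-0.043,"y":0.02,"z":0.03,"rx":0,"ry":0,"rz":0}]'
python3 - <<'E'
from h import *
save('wrist','w1'); o=r.get_obs(); print(np.round(R.from_rotvec(o['orientation']).as_matrix(),3))
print([(np.round(a['xyz'],4),a['score']) for a in r.landmark_of('dowel','wrist')[:2]])
E
```

```text
clock: 2.35
tcp_pos: [0.4393, -0.0718, 0.1107]
orientation: [2.457, 1.956, 0.002]
contact_force: [0.6, 0.5, 1.4]
grip_width: -0.0001
gripper_force: 0.0
[[ 0.232  0.973 -0.001]
 [ 0.973 -0.232 -0.005]
 [-0.005 -0.    -1.   ]]
[(array([ 0.4425, -0.0691,  0.0241]), 0.85)]
```

View pics/w1.png

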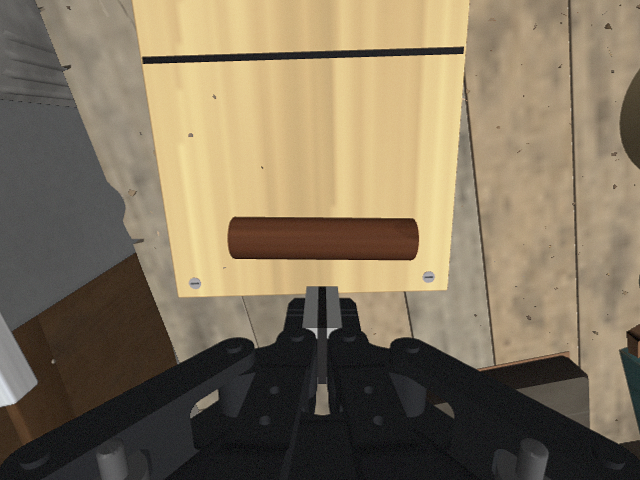

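The wrist view shows the dowel at (323,238), square to the tool x axis. The fingertip is at (322,295) and the line is ahead at v≈55. Now I lower onto the dowel.

```bash
python3 -m jog '[{"fingers":0,"x":-0.003,"y":0.001,"z":0.03,"rx":0,"ry":0,"rz":0},{"fingers":0,"x":0,"y":0,"z":0.03,"rx":0,"ry":0,"rz":0},{"fingers":0,"x":0,"y":0,"z":0.007,"rx":0,"ry":0,"rz":0},{"fingers":0,"x":0,"y":0,"z":0.002,"rx":0,"ry":0,"rz":0},{"fingers":0,"x":0,"y":0,"z":0,"rx":0,"ry":0,"rz":0}]'; python3 -m jog '[{"fingers":0,"x":0,"y":0,"z":0.001,"rx":0,"ry":0,"rz":0},{"fingers":0,"x":0,"y":0,"z":0,"rx":0,"ry":0,"rz":0}]'
```

```text
clock: 3.08
tcp_pos: [0.4396, -0.0735, 0.0432]
orientation: [2.458, 1.956, 0.002]
contact_force: [-0.0, -0.9, 0.3]
grip_width: -0.0
gripper_force: 0.0
clock: 3.32
tcp_pos: [0.4392, -0.0736, 0.0417]
orientation: [2.458, 1.956, 0.001]
contact_force: [-0.2, 0.2, 0.4]
grip_width: -0.0
gripper_force: 0.0
```

```bash
for i in 1 ; do python3 -m jog '[{"fingers":0,"x":0,"y":0,"z":0.001,"rx":0,"ry":0,"rz":0},{"fingers":0,"x":0,"y":0,"z":0,"rx":0,"ry":0,"rz":0}]'; done;  python3 -m jog '[{"fingers":0,"x":0,"y":0,"z":0.001,"rx":0,"ry":0,"rz":0},{"fingers":0,"x":0,"y":0,"z":0,"rx":0,"ry":0,"rz":0}]'
```

```text
clock: 3.58
tcp_pos: [0.4388, -0.0738, 0.0403]
orientation: [-2.459, -1.955, 0.0]
contact_force: [-0.2, -0.8, -0.6]
grip_width: -0.0003
gripper_force: 0.0
clock: 3.82
tcp_pos: [0.4389, -0.0739, 0.0397]
orientation: [-2.459, -1.955, -0.001]
contact_force: [-2.3, -0.1, 10.8]
grip_width: -0.0002
gripper_force: 5.2
```

```bash
python3 -m jog '[{"fingers":0,"x":0.006,"y":0,"z":0,"rx":0,"ry":0,"rz":0},{"fingers":0,"x":0.006,"y":0,"z":0,"rx":0,"ry":0,"rz":0},{"fingers":0,"x":0.006,"y":0,"z":0,"rx":0,"ry":0,"rz":0},{"fingers":0,"x":0.006,"y":0,"z":0,"rx":0,"ry":0,"rz":0}]'; python3 -m jog '[{"fingers":0,"x":0.006,"y":0,"z":0,"rx":0,"ry":0,"rz":0},{"fingers":0,"x":0,"y":0,"z":0,"rx":0,"ry":0,"rz":0}]'
python3 - <<'E'
from h import *
p,_=save('wrist','w2')
print([(np.round(a['xyz'],4),a['score']) for a in r.landmark_of('dowel','wrist')[:2]])
p,_=save('top','t2'); measure(p,r.get_calibration('top'))
E
```

```text
clock: 4.32
tcp_pos: [0.4445, -0.0503, 0.0398]
orientation: [-2.459, -1.955, -0.001]
contact_force: [-1.0, 0.5, 11.6]
grip_width: -0.0
gripper_force: 5.6
clock: 4.58
tcp_pos: [0.446, -0.044, 0.0398]
orientation: [-2.458, -1.956, -0.002]
contact_force: [-1.7, 0.2, 11.1]
grip_width: 0.0002
gripper_force: 5.4
[(array([ 0.4535,  0.0466, -0.0034]), 0.32)]
px (285, 231) ctr [0.452  0.0364] len 0.275 yaw -0.626 wid 0.0666
px (342, 244) ctr [ 0.4274 -0.0656] len 0.223 yaw -0.4053 wid 0.1046
```

View pics/w2.png

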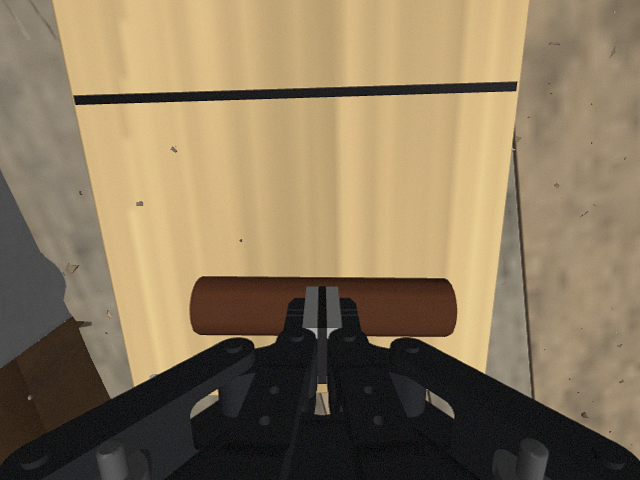

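Rolling works: the dowel at (323,307) is still under the tip and parallel. I'll continue with strokes of about 18 mm of roll each.

```bash
python3 -m jog '[{"fingers":0,"x":0,"y":0,"z":-0.006,"rx":0,"ry":0,"rz":0},{"fingers":0,"x":-0.016,"y":0,"z":0,"rx":0,"ry":0,"rz":0},{"fingers":0,"x":0,"y":0,"z":0.006,"rx":0,"ry":0,"rz":0},{"fingers":0,"x":0.007,"y":0,"z":0,"rx":0,"ry":0,"rz":0},{"fingers":0,"x":0.007,"y":0,"z":0,"rx":0,"ry":0,"rz":0},{"fingers":0,"x":0.007,"y":0,"z":0,"rx":0,"ry":0,"rz":0},{"fingers":0,"x":0.008,"y":0,"z":0,"rx":0,"ry":0,"rz":0},{"fingers":0,"x":0.007,"y":0,"z":0,"rx":0,"ry":0,"rz":0}]'; python3 -m jog '[{"fingers":0,"x":0,"y":0,"z":0,"rx":0,"ry":0,"rz":0}]'
python3 - <<'E'
from h import *
save('wrist','w3')
E
```

```text
clock: 5.72
tcp_pos: [0.4506, -0.0251, 0.0397]
orientation: [-2.459, -1.954, -0.002]
contact_force: [-1.8, 0.1, 13.6]
grip_width: -0.0001
gripper_force: 6.6
clock: 5.85
tcp_pos: [0.4508, -0.0244, 0.0396]
orientation: [-2.458, -1.956, -0.002]
contact_force: [-1.8, 2.1, 14.7]
grip_width: -0.0005
gripper_force: 7.4
```

View pics/w3.png

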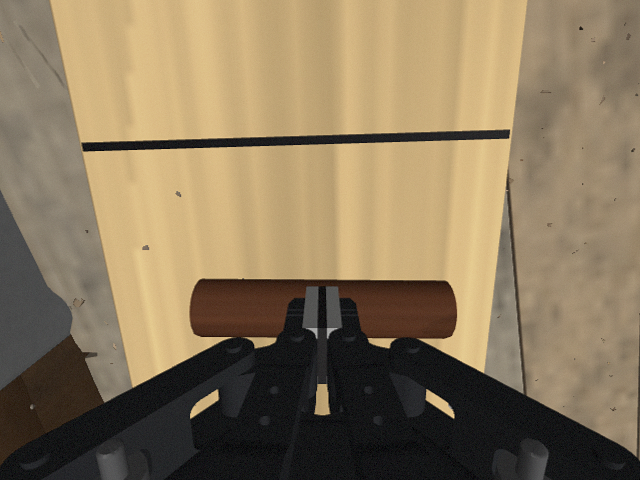

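Same good position under the tip; repeat.

```bash
python3 -m jog '[{"fingers":0,"x":0,"y":0,"z":-0.006,"rx":0,"ry":0,"rz":0},{"fingers":0,"x":-0.018,"y":0,"z":0,"rx":0,"ry":0,"rz":0},{"fingers":0,"x":0,"y":0,"z":0.006,"rx":0,"ry":0,"rz":0},{"fingers":0,"x":0.007,"y":0,"z":0,"rx":0,"ry":0,"rz":0},{"fingers":0,"x":0.007,"y":0,"z":0,"rx":0,"ry":0,"rz":0},{"fingers":0,"x":0.007,"y":0,"z":0,"rx":0,"ry":0,"rz":0},{"fingers":0,"x":0.008,"y":0,"z":0,"rx":0,"ry":0,"rz":0},{"fingers":0,"x":0.007,"y":0,"z":0,"rx":0,"ry":0,"rz":0}]'; python3 -m jog '[{"fingers":0,"x":0,"y":0,"z":0,"rx":0,"ry":0,"rz":0},{"fingers":0,"x":0,"y":0,"z":-0.006,"rx":0,"ry":0,"rz":0},{"fingers":0,"x":-0.018,"y":0,"z":0,"rx":0,"ry":0,"rz":0},{"fingers":0,"x":0,"y":0,"z":0.0058,"rx":0,"ry":0,"rz":0}]'
python3 - <<'E'
from h import *
save('wrist','w4')
E
```

```text
clock: 6.9
tcp_pos: [0.4547, -0.0066, 0.0397]
orientation: [-2.458, -1.955, -0.002]
contact_force: [-2.3, 0.5, 15.0]
grip_width: -0.0002
gripper_force: 7.7
clock: 7.4
tcp_pos: [0.4499, -0.0256, 0.0392]
orientation: [2.46, 1.953, -0.0]
contact_force: [0.2, 0.3, 0.1]
grip_width: -0.0002
gripper_force: 0.2
```

View pics/w4.png

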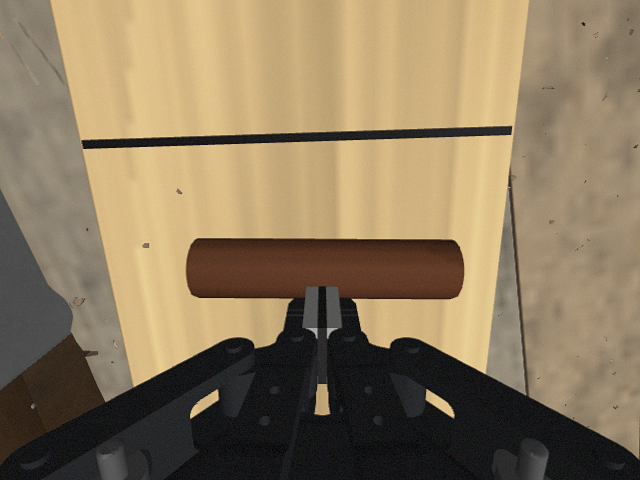

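The tip now sits just behind the dowel, at (325,268), with no contact. I'll measure the offset in this image.

```bash
cat >> h.py <<'E'
def wm(p):
    "dowel/line from the wrist picture (camera roughly level): fit edges"
    c=r.get_calibration('wrist'); o=r.get_obs(); t=o['tcp_pos']; X=R.from_rotvec(o['orientation']).as_matrix()[:,0]; Y=R.from_rotvec(o['orientation']).as_matrix()[:,1]
    hsv=cv2.cvtColor(p,cv2.COLOR_RGB2HSV).astype(int)
    br=((hsv[...,2]<150)&(hsv[...,2]>50)&(hsv[...,1]>110)).astype(np.uint8); br[:, :150]=0; br[:,500:]=0
    br=cv2.morphologyEx(br,cv2.MORPH_OPEN,np.ones((9,9),np.uint8))
    n,l,s,_=cv2.connectedComponentsWithStats(br); 
    i=1+np.argmax(s[1:,4]); print('dowel box',s[i])
    cam=c['extrinsics'][:3,3]
    ax=[]
    for u in list(range(s[i,0]+15,285,5))+list(range(365,s[i,0]+s[i,2]-15,5)):
        v=np.where(l[:,u]==i)[0]
        if len(v)<20: continue
        A=[]
        for e in (v.min()-.5,v.max()+.5):
            d=plane((u,e),.026,c)-cam; A.append(d/np.linalg.norm(d))
        b=A[0]+A[1]; ax.append((cam+b*(.026-cam[2])/b[2])[:2])
    ax=np.array(ax); 
    dk=(hsv[...,2]<70); L=[]
    for u in range(150,490,5):
        v=np.where(dk[30:max(s[i,1]-8,31),u])[0]+30
        if len(v) and np.ptp(v)<14: L.append(plane((u,v.mean()),.012,c)[:2])
    L=np.array(L)
    def fit(P):
        a,b=np.polyfit(P[:,0],P[:,1],1); return a,b
    a,b=fit(ax)
    ue=np.array([plane((u,s[i,1]+s[i,3]/2),.026,c)[:2] for u in (s[i,0],s[i,0]+s[i,2])]).mean(0)
    D=np.array([ue[0],a*ue[0]+b]); rel=D-t[:2]
    print('n cols',len(ax),len(L),'dowel ctr',np.round(D,4),'yaw',round(np.arctan(a),4),'from tcp: x',round(rel@X[:2],4),'y',round(rel@Y[:2],4))
    if len(L)>10:
        a2,b2=fit(L); th=np.arctan(a2); print('line yaw',round(th,4),'dowel normal dist to line',round((D[1]-a2*D[0]-b2)*np.cos(th),4),'along vs ctr0',round((D-[.4542,.0469])@[np.cos(th),np.sin(th)],4))
E
python3 - <<'E'
from h import *
for f in ('w4',):
    wm(np.ascontiguousarray(cv2.imread(f'pics/{f}.png')[:,:,::-1]))
E
```

```text
dowel box [  186   239   278    60 15002]
n cols 34 68 dowel ctr [ 0.4536 -0.0135] yaw -0.2397 from tcp: x 0.0122 y 0.0009
line yaw -0.1973 dowel normal dist to line -0.0589 along vs ctr0 0.0113
```

```bash
python3 -m jog '[{"fingers":0,"x":0,"y":0,"z":-0.006,"rx":0,"ry":0,"rz":0},{"fingers":0,"x":0.005,"y":0.001,"z":0,"rx":0,"ry":0,"rz":0},{"fingers":0,"x":0,"y":0,"z":0.006,"rx":0,"ry":0,"rz":0},{"fingers":0,"x":0,"y":0,"z":0,"rx":0,"ry":0,"rz":0}]'; python3 -m jog '[{"fingers":0,"x":0.007,"y":0,"z":0,"rx":0,"ry":0,"rz":0},{"fingers":0,"x":0.007,"y":0,"z":0,"rx":0,"ry":0,"rz":0},{"fingers":0,"x":0.007,"y":0,"z":0,"rx":0,"ry":0,"rz":0},{"fingers":0,"x":0.007,"y":0,"z":0,"rx":0,"ry":0,"rz":0},{"fingers":0,"x":0,"y":0,"z":0,"rx":0,"ry":0,"rz":0}]'
```

```text
clock: 7.95
tcp_pos: [0.4529, -0.0198, 0.0398]
orientation: [-2.458, -1.956, -0.002]
contact_force: [-2.0, 1.3, 12.4]
grip_width: 0.0001
gripper_force: 5.9
clock: 8.57
tcp_pos: [0.4595, 0.0079, 0.0398]
orientation: [2.457, 1.957, 0.003]
contact_force: [-0.9, 1.2, 10.7]
grip_width: 0.0001
gripper_force: 5.2
```

```bash
python3 -m jog '[{"fingers":0,"x":0,"y":0,"z":-0.006,"rx":0,"ry":0,"rz":0},{"fingers":0,"x":-0.014,"y":0,"z":0,"rx":0,"ry":0,"rz":0},{"fingers":0,"x":0,"y":0,"z":0.006,"rx":0,"ry":0,"rz":0},{"fingers":0,"x":0,"y":0,"z":0,"rx":0,"ry":0,"rz":0}]'; python3 -m jog '[{"fingers":0,"x":0.007,"y":0,"z":0,"rx":0,"ry":0,"rz":0},{"fingers":0,"x":0.007,"y":0,"z":0,"rx":0,"ry":0,"rz":0},{"fingers":0,"x":0.007,"y":0,"z":0,"rx":0,"ry":0,"rz":0},{"fingers":0,"x":0.007,"y":0,"z":0,"rx":0,"ry":0,"rz":0},{"fingers":0,"x":0,"y":0,"z":0,"rx":0,"ry":0,"rz":0},{"fingers":0,"x":0,"y":0,"z":-0.006,"rx":0,"ry":0,"rz":0},{"fingers":0,"x":-0.014,"y":0,"z":0,"rx":0,"ry":0,"rz":0},{"fingers":0,"x":0,"y":0,"z":0,"rx":0,"ry":0,"rz":0}]'
python3 - <<'E'
from h import *
p,_=save('wrist','w5'); wm(p)
E
```

```text
clock: 9.07
tcp_pos: [0.4552, -0.0076, 0.0396]
orientation: [-2.46, -1.953, 0.0]
contact_force: [-2.5, -1.0, 13.3]
grip_width: 0.0
gripper_force: 6.7
clock: 10.07
tcp_pos: [0.4577, 0.0052, 0.0452]
orientation: [-2.461, -1.952, 0.002]
contact_force: [-0.6, 0.1, 0.4]
grip_width: -0.0002
gripper_force: 0.0
dowel box [  190   241   267    57 14053]
n cols 32 68 dowel ctr [0.4603 0.0155] yaw -0.2382 from tcp: x 0.0099 y 0.0001
line yaw -0.1975 dowel normal dist to line -0.0294 along vs ctr0 0.0121
```

```bash
python3 -m jog '[{"fingers":0,"x":0.003,"y":0,"z":0,"rx":0,"ry":0,"rz":0},{"fingers":0,"x":0,"y":0,"z":0.006,"rx":0,"ry":0,"rz":0},{"fingers":0,"x":0,"y":0,"z":0,"rx":0,"ry":0,"rz":0}]'; python3 -m jog '[{"fingers":0,"x":0.007,"y":0,"z":0,"rx":0,"ry":0,"rz":0},{"fingers":0,"x":0.007,"y":0,"z":0,"rx":0,"ry":0,"rz":0},{"fingers":0,"x":0.007,"y":0,"z":0,"rx":0,"ry":0,"rz":0},{"fingers":0,"x":0.007,"y":0,"z":0,"rx":0,"ry":0,"rz":0},{"fingers":0,"x":0,"y":0,"z":0,"rx":0,"ry":0,"rz":0},{"fingers":0,"x":0,"y":0,"z":-0.006,"rx":0,"ry":0,"rz":0},{"fingers":0,"x":-0.014,"y":0,"z":0,"rx":0,"ry":0,"rz":0},{"fingers":0,"x":0,"y":0,"z":0,"rx":0,"ry":0,"rz":0}]'
python3 - <<'E'
from h import *
p,_=save('wrist','w6'); wm(p)
E
```

```text
clock: 10.5
tcp_pos: [0.4597, 0.0104, 0.0398]
orientation: [-2.458, -1.956, -0.002]
contact_force: [-2.4, 0.9, 12.2]
grip_width: -0.0001
gripper_force: 5.9
clock: 11.5
tcp_pos: [0.4616, 0.0218, 0.0454]
orientation: [2.461, 1.953, -0.001]
contact_force: [0.4, -0.8, 0.3]
grip_width: 0.0
gripper_force: 0.0
dowel box [  191   246   266    56 13381]
n cols 32 65 dowel ctr [0.4638 0.029 ] yaw -0.2384 from tcp: x 0.0068 y 0.0005
line yaw -0.2091 dowel normal dist to line -0.016 along vs ctr0 0.0131
```

```bash
python3 -m jog '[{"fingers":0,"x":0,"y":0,"z":0.006,"rx":0,"ry":0,"rz":0},{"fingers":0,"x":0,"y":0,"z":0,"rx":0,"ry":0,"rz":0}]'; python3 -m jog '[{"fingers":0,"x":0.008,"y":0,"z":0,"rx":0,"ry":0,"rz":0},{"fingers":0,"x":0.008,"y":0,"z":0,"rx":0,"ry":0,"rz":0},{"fingers":0,"x":0.007,"y":0,"z":0,"rx":0,"ry":0,"rz":0},{"fingers":0,"x":0.007,"y":0,"z":0,"rx":0,"ry":0,"rz":0},{"fingers":0,"x":0,"y":0,"z":0,"rx":0,"ry":0,"rz":0},{"fingers":0,"x":0,"y":0,"z":-0.006,"rx":0,"ry":0,"rz":0},{"fingers":0,"x":-0.02,"y":0,"z":-0.06,"rx":0,"ry":0,"rz":0},{"fingers":0,"x":-0.02,"y":0,"z":-0.01,"rx":0,"ry":0,"rz":0}]';  python3 -m jog '[{"fingers":0,"x":0,"y":0,"z":0,"rx":0,"ry":0,"rz":0}]'
python3 - <<'E'
from h import *
p,_=save('wrist','w7'); wm(p)
E
```

```text
clock: 11.8
tcp_pos: [0.4628, 0.0237, 0.0398]
orientation: [-2.458, -1.955, -0.001]
contact_force: [-2.7, -0.2, 12.2]
grip_width: 0.0002
gripper_force: 6.3
clock: 12.8
tcp_pos: [0.4617, 0.0135, 0.1171]
orientation: [2.457, 1.955, 0.006]
contact_force: [0.7, 1.2, 0.3]
grip_width: 0.0001
gripper_force: 0.0
clock: 12.92
tcp_pos: [0.4599, 0.0129, 0.1152]
orientation: [-2.461, -1.953, -0.002]
contact_force: [-0.4, 0.6, -0.1]
grip_width: 0.0003
gripper_force: 0.0
dowel box [ 226  177  194   42 7734]
n cols 17 27 dowel ctr [0.467  0.0452] yaw -0.2371 from tcp: x 0.0321 y 0.0001
line yaw -0.1986 dowel normal dist to line -0.1005 along vs ctr0 0.0129
```

View pics/w7.png

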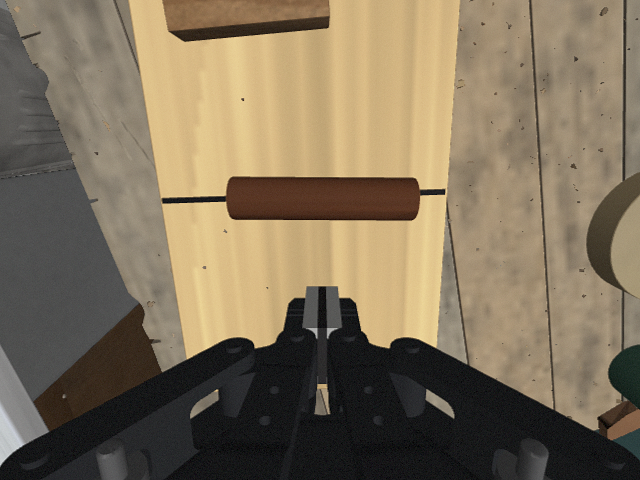

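The line leaves the left end at (226,199) and the right end at (420,192), both near the middle of the ends. I'll check this in numbers from the same picture.

```bash
python3 - <<'E'
from h import *
p=cv2.imread('pics/w7.png'); g=p.max(2); c=r.get_calibration('wrist'); L=[]
for u in list(range(168,220,4))+list(range(425,442,3)):
    v=np.where(g[185:207,u]<90)[0]+185
    if len(v): L.append(plane((u,v.mean()),.012,c)[:2])
L=np.array(L); a,b=np.polyfit(L[:,0],L[:,1],1); D=[.467,.0452]
ends=L[[0,-1]]; th=np.arctan(a); print(len(L),th,(D[1]-a*D[0]-b)*np.cos(th), ends.mean(0))
E
```

```text
19 -0.19721645881012823 0.0008878230402655898 [0.45373526 0.04691023]
```

```bash
python3 -c "
from bench import r
print(r.hand_in())"
```

```text
the job is handed in; nothing more can be done
None
```

I rolled the dowel onto the line and handed the job in; no verdict came back. At the last look it lay about 1 mm from the line sideways, 13 mm from its middle lengthways and 0.04 rad off parallel. The arm was clear of it and I never moved near the sanding block or wax tin.

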